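Restock the revolving soap display and cull the misshapen bars

TASK

Restock the revolving soap display: turn its dark knob, click stop by click stop, to bring the worn-down tester bar round to the opening in the clear cover and take it out, then fill up from the wooden tray, laying each whole, full-size bar flat in an empty pocket of its own through the opening. The worn tester and every misshapen bar in the tray (corner broken off, cut short, or bent) go in the slatted crate. Finish with all the whole bars, the one already in stock included, turned away under the cover and an empty pocket resting on its click stop at the opening; do not disturb the vase, mug and black jar standing near.

Things in the scene. Friction and masses are not known exactly. Their poses are not given: they have to be found in the camera images.
- display: fixed revolving display, origin under its centre: wooden plinth 322 mm across, 16 high. A fixed clear dust cover (top 71 mm above the table, walled all round) spans the turntable except for the opening, a sector 78 degrees wide about the display's own -x side, open above and at the rim. Inside turns a white turntable with five pockets 72 degrees apart.
- carousel (a joint): turntable angle, 0 at the start stop (starts within 0.05 of it), growing anticlockwise from above, no limit either way. Click stops every 1.257 rad (72 degrees), each with one pocket squarely at the opening; 0.16 N m carries it over a click, and when let go it is drawn to the nearest stop.
- knob (a point): centre of the knob's grip, 92.5 mm above the table on the turning axis, above the cover: a dark upright bar 46 long x 14 wide x 27 high (mm; from 79 to 106 mm above the table) on a brass disc 50 mm across. Its x axis lies along the bar, y across it; it turns with the turntable.
- opening (a point): fixed point at the middle of the opening, on the pocket floor (24 mm above the table), 97 mm from the turning axis: a pocket that rests on its stop has its bay point here.
- bay0 (a point): centre of the floor of pocket 0, 97 mm from the turning axis, turning with the turntable; it runs radially, 76 mm wide, about 110 long, between raised wedges and a rim 7 mm high; floor 24 mm above the table, 44 mm under the cover. A bar lies flat in it, its length along the radius.
- bay1 (a point): centre of the floor of pocket 1, 97 mm from the turning axis, turning with the turntable; like pocket 0.
- bay2 (a point): centre of the floor of pocket 2, 97 mm from the turning axis, turning with the turntable; like pocket 0.
- bay3 (a point): centre of the floor of pocket 3, 97 mm from the turning axis, turning with the turntable; like pocket 0.
- bay4 (a point): centre of the floor of pocket 4, 97 mm from the turning axis, turning with the turntable; like pocket 0.
- tray: fixed shallow light wooden tray, 270 x 350 mm, floor 6 mm and edge 13 mm above the table, in which the bars lie flat with room for fingers on both long sides. Origin under its centre.
- bar_a: whole, saleable soap bar, sage green with a paper band round its middle: a rounded block 84 long x 50 wide x 28 high (mm). Origin at its centre, x along its length, y across, z up.
- bar_b: whole, saleable soap bar, oat coloured with a paper band round its middle: a rounded block 84 long x 50 wide x 28 high (mm). Origin at its centre, x along its length, y across, z up.
- bar_c: whole, saleable soap bar, rose with a paper band round its middle: a rounded block 84 long x 50 wide x 28 high (mm). Origin at its centre, x along its length, y across, z up.
- bar_d: whole, saleable soap bar, oat coloured with a paper band round its middle: a rounded block 84 long x 50 wide x 28 high (mm). Origin at its centre, x along its length, y across, z up. Already in stock: it starts in one of the covered pockets.
- worn_bar_1: worn-down tester bar (only one of the two is there): a rose oval without a band, 66 long x 40 wide x 24 high (mm), lying in one of the covered pockets. Origin at its centre, x along its length, z up; by its middle the sides are nearly straight and 40 mm apart.
- worn_bar_2: worn-down tester bar (only one of the two is there): a rose oval without a band, 66 long x 40 wide x 24 high (mm), lying in one of the covered pockets. Origin at its centre, x along its length, z up; by its middle the sides are nearly straight and 40 mm apart.
- chipped_bar: misshapen: an oat-coloured bar, banded, 84 x 50 x 28 mm, one corner (+x, +y) broken off, 27 mm along its length by 38 mm across. Near the middle its sides are straight and 50 mm apart. Origin at the centre of the unbroken outline, x along its length, z up.
- short_bar: misshapen: a rose bar, banded, cut short: only 58 mm long x 50 wide x 28 high. Origin at its centre, x along the 58 mm, z up.
- bent_bar: misshapen: a sage green bar, banded, 28 mm high, kinked in plan: two straight halves, each 42 long x 50 mm wide, the +x half turned 0.21 rad anticlockwise from x, the -x half 0.21 rad clockwise (ends bend towards +y). Origin at its middle, z up; the +x half's middle lies at x = 20, y = 0 mm.
- crate: fixed slatted wooden crate for seconds, open above, outside 210 (x) x 155 (y) x 55 mm high, walls and floor 6 mm, small posts in its corners. Origin under its centre.
- vase: bystander: white bud vase, 103 mm across, 120 mm high. Origin under its centre.
- mug: bystander: white mug, 98 x 134 mm with its handle, 124 mm high. Origin under its centre.
- jar: bystander: black balm jar, 56 mm across, 48 mm high, loose. Origin under its centre.
There are look-alikes about, which are no part of the job. What is shaped like the bar_b but blue is not meant.

How it is judged (in metres and radians):
At the end, for the whole second after the job is handed in: Each whole bar lies flat (0.12 rad) on a pocket's floor, centre within 35 mm of the pocket's and over 70 mm from mid opening; an empty pocket is within 10 mm of mid opening; the worn and each misshapen bar's centre is inside the crate's walls, under 60 mm above the table; at rest (horizontal distance between any of bay0, bay1, bay2, bay3, bay4 and opening below 0.01 m and (horizontal distance between bar_a and bay0 below 0.035 m or horizontal distance between bar_a and bay1 below 0.035 m or horizontal distance between bar_a and bay2 below 0.035 m or horizontal distance between bar_a and bay3 below 0.035 m or horizontal distance between bar_a and bay4 below 0.035 m) and z of bar_a in the frame of display between 0.03 and 0.044 m and angle between the z axis of each of bar_a, bar_b, bar_c, bar_d and the z axis of display, either way round below 0.12 rad and horizontal distance between each of bar_a, bar_b, bar_c, bar_d and opening above 0.07 m and linear speed of each of bar_a, bar_b, bar_c, bar_d, chipped_bar, short_bar, bent_bar, worn_bar_1, worn_bar_2 below 0.03 m/s and (horizontal distance between bar_b and bay0 below 0.035 m or horizontal distance between bar_b and bay1 below 0.035 m or horizontal distance between bar_b and bay2 below 0.035 m or horizontal distance between bar_b and bay3 below 0.035 m or horizontal distance between bar_b and bay4 below 0.035 m) and z of bar_b in the frame of display between 0.03 and 0.044 m and (horizontal distance between bar_c and bay0 below 0.035 m or horizontal distance between bar_c and bay1 below 0.035 m or horizontal distance between bar_c and bay2 below 0.035 m or horizontal distance between bar_c and bay3 below 0.035 m or horizontal distance between bar_c and bay4 below 0.035 m) and z of bar_c in the frame of display between 0.03 and 0.044 m and (horizontal distance between bar_d and bay0 below 0.035 m or horizontal distance between bar_d and bay1 below 0.035 m or horizontal distance between bar_d and bay2 below 0.035 m or horizontal distance between bar_d and bay3 below 0.035 m or horizontal distance between bar_d and bay4 below 0.035 m) and z of bar_d in the frame of display between 0.03 and 0.044 m and x of chipped_bar in the frame of crate between -0.1 and 0.1 m and y of chipped_bar in the frame of crate between -0.073 and 0.073 m and z of chipped_bar in the frame of crate between 0 and 0.06 m and x of short_bar in the frame of crate between -0.1 and 0.1 m and y of short_bar in the frame of crate between -0.073 and 0.073 m and z of short_bar in the frame of crate between 0 and 0.06 m and x of bent_bar in the frame of crate between -0.1 and 0.1 m and y of bent_bar in the frame of crate between -0.073 and 0.073 m and z of bent_bar in the frame of crate between 0 and 0.06 m and x of worn_bar_1 in the frame of crate between -0.1 and 0.1 m and y of worn_bar_1 in the frame of crate between -0.073 and 0.073 m and z of worn_bar_1 in the frame of crate between 0 and 0.06 m and x of worn_bar_2 in the frame of crate between -0.1 and 0.1 m and y of worn_bar_2 in the frame of crate between -0.073 and 0.073 m and z of worn_bar_2 in the frame of crate between 0 and 0.06 m); the robot touches nothing.
It fails at once if the vase was moved by more than 30 mm (distance of vase from where it was at the start of the episode above 0.03 m).
It fails at once if the mug was moved by more than 30 mm (distance of mug from where it was at the start of the episode above 0.03 m).
It fails at once if the jar was moved by more than 30 mm (distance of jar from where it was at the start of the episode above 0.03 m).
Of worn_bar_1, worn_bar_2 only 1 to 1 are there at a start; the rules pass over those that are not, and their reading is None.
Of bar_a, bar_b, bar_c only 2 to 3 are there at a start; the rules pass over those that are not, and their reading is None.
Of chipped_bar, short_bar, bent_bar only 1 to 2 are there at a start; the rules pass over those that are not, and their reading is None.
At some moment in a run one of bar_a, bar_b, bar_c, chipped_bar, short_bar, bent_bar may be knocked a few centimetres aside while the robot is not near it.
Once in a run the grip may slacken for a moment while it holds something.
It also fails if it takes over 210 s, if anything falls off the work surface, if the arm or the gripper's body presses on something with over 40 N, if the wrist force passes 120 N, or if a joint passes its speed limit or range.

ROBOT

A 6-joint arm with a two-finger parallel gripper is mounted at the origin on a cart in front of the work surface, level with it; the furniture and walls round the work are solid. World frame = base frame: x ahead of the robot, y to its left, z up, the work surface at z = 0. Lengths are in mm, angles in rad, forces in N, time in s.
With the tool pointing down it reaches from about 350 to 975 mm from the base axis. Payload 7.1 kg.
Tool frame: the origin (TCP) lies at the very end of the fingers, on their centre line; the grasp point (between the pads) lies 19 mm behind it (ctrl.grasp_offset is the distance from the TCP to the grasp point, in mm); z points along the fingers, y is the line along which they close (so a half turn about z gives the same grasp; the last joint's range is limited). The gripper opens to 88 mm and grips with 3 to 60 N. Pads are 20 mm wide; open, the fingers measure 115 mm over their backs; the gripper's body (75 mm by 178 mm) begins 61 mm behind the grasp point.
Start: joints at [-0.019, 0.423, 1.63, -0, 1.089, -0.019], TCP at [624.984, 0.026, 222.675] pointing down, gripper open.
Joint ranges: [-3, 3], [-0.9, 2.11], [0.09, 2.58], [-1.31, 4.45], [0.11, 2.69], [-2.54, 2.54]. Speed limits (rad/s): [2.39, 2.39, 3.01, 3.14, 3.14, 3.14].

INTERFACE

Orientations are given as a rotation vector (axis times angle).
In Python, from workcell import ctrl, viewer, ticket, models gives the robot as it stands.
- The arm moves only by the tool play_rows, never from a script. Its arguments are lists of equal length, an entry for each row: "dp": the shift along the world's x, y, z in mm, a list of three; "yaw": the turn about the world's z in degrees. In form: {"dp": [[tx, ty, tz], ...], "yaw": [yaw, ...]}. A call has 1 to 8 rows; each row shifts and turns the commanded pose from where the row before left it; what a row does not reach is not made up. A row lasts 1/12 s, in which the tool goes at most 41.7 mm and 7.16 degrees, less where a joint would pass 70% of its speed; a pose out of reach is approached as far as the arm can. A call is refused whole if a number of a shift passes 41.7 or a number of a turn 7.16, either way. A call with a gripper value outside its range is refused whole. "gripper" is the closure, from 0 (fully open) to 1 (shut), set as the call begins (left out, the last holds). The fingers move at their own pace and stop on an object; the grip force is fixed at half the most. Time passes only in rows, so rows that do not move let the fingers close. It gives the time, the measured TCP pose, the force, the opening and the grip force at its end, in the units of the state.
- ctrl.get_obs(): the state, without advancing time (a new reading comes with each control period).
- viewer.get_image(name): name is "scene" or "side" or "wrist"; returns a dict with "pixels" (400x640x3 uint8, red, green, blue), "range_z" (400x640 float32, mm along the optical axis (not along the pixel's ray), 0 where there is no reading), "fx", "fy", "cx", "cy" (pixels), "dist_coeffs" ([k1, k2, p1, p2, k3] as OpenCV has them; the pictures are not rectified), "T" (4x4, takes a point from camera to world coordinates); the wrist camera has in their place "hand_eye" (4x4, takes a point from camera to tool coordinates, whose origin is the TCP and whose axes are the flange's). Camera axes: x right, y up, looking along -z (the intrinsics and any distortion apply to the point x, -y, -z); pixel columns grow to the right and rows downward; lengths in mm; the calibration is good to about 2 mm. A picture is of the moment at which its call begins: read the wrist's pose just before it.
- ticket.close_job(): hands the job in; it is judged then, once.
Trained networks look in a picture, given as the dict that the camera call returned (one of the last four; its "shot" number tells which), for a name from the list of things; names that differ only in an ending like _2 or _b are one class to them, and where a whole thing is asked for, a point or a joint stands for the part that bears it (a point fixed in the world has none). Each returns a list of dicts, best first, with "conf" (0 to 1); they miss things now and then, are a little off and sometimes report something else, mostly with a low value. They report only what shows in the picture. A call takes as long as a camera call. They do not tell look-alikes from the thing itself.
- models.look_for(picture, name): "bbox" ([centre column, centre row, width, height] in pixels, round what is visible of it).
- models.landmark_of(picture, name): "location" ([column, row] in pixels: a listed point, or the origin of a listed thing).
The state is a dict: "t": time; "qpos": joint angles; "qvel": joint speeds; "joint_torque": joint torques, N m; "ee_pos": TCP position; "orientation": TCP orientation; "ft_force": force on the tool from outside, world axes, zero at the start; "moment": the same for the moment, N m; "width": finger opening in mm; "grasp_force": force on a finger pad.
Only numpy, scipy, OpenCV 4.12 (cv2) and the standard library are available. Lean on these libraries where they do the work, as an engineer would, in place of code of your own. Each camera call takes 0.05 s, during which the arm holds its last target. There are 200 camera calls.

## Working session

There is one attempt and no reset: what is moved stays moved. The work goes in short steps, Python scripts to look and compute and a tool call to move; the robot and the scene stay as the last step left them, time stands still between calls to the robot, and variables do not carry over. Pictures are saved under pics/ and viewed, at most 14 in all, crops included, and the job is handed in when it is done.

Besides the shell and the picture viewer there is one more tool, called after "Request:" as a command line: name --pt "numbers of a row" for each row, then --argument value for the rest. play_rows: Moves the arm, as the interface text tells. Its arguments: {"type":"object","properties":{"dp":{"type":"array"},"yaw":{"type":"array"},"gripper":{"type":"number"}},"required":["dp","yaw"]}

```bash
mkdir -p pics; cat > h.py <<'E'
import numpy as np, cv2
from workcell import ctrl, viewer, ticket, models
from scipy.spatial.transform import Rotation as R
def shot(n):
    o=ctrl.get_obs(); p=viewer.get_image(n)
    if 'T' in p and n!='wrist': T=np.array(p['T'])
    else:
        W=np.eye(4); W[:3,:3]=R.from_rotvec(o['orientation']).as_matrix(); W[:3,3]=o['ee_pos']; T=W@np.array(p['hand_eye'])
    p['_T']=T; return p
def save(p,f): cv2.imwrite('pics/'+f,cv2.cvtColor(p['pixels'],cv2.COLOR_RGB2BGR))
def K(p): return np.array([[p['fx'],0,p['cx']],[0,p['fy'],p['cy']],[0,0,1.]])
def ray(p,uv):
    n=cv2.undistortPoints(np.array([[uv]],float),K(p),np.array(p['dist_coeffs'],float))[0,0]
    d=np.array([n[0],-n[1],-1.]); return p['_T'][:3,3],p['_T'][:3,:3]@d
def atz(p,uv,z):
    o,d=ray(p,uv); return o+d*(z-o[2])/d[2]
def at(p,uv):
    u,v=int(round(uv[0])),int(round(uv[1])); w=p['range_z'][max(0,v-2):v+3,max(0,u-2):u+3]; w=w[w>0]
    o,d=ray(p,uv); return o+d*np.median(w) if len(w) else None
def proj(p,X):
    X=np.atleast_2d(X); T=np.linalg.inv(p['_T']); c=X@T[:3,:3].T+T[:3,3]; c=c*[1,-1,-1]
    return cv2.projectPoints(c,np.zeros(3),np.zeros(3),K(p),np.array(p['dist_coeffs'],float))[0][:,0]
E
python3 - <<'E'
from h import *
names="display knob opening bay0 bay1 bay2 bay3 bay4 tray bar_a bar_b bar_c bar_d worn_bar_1 chipped_bar short_bar bent_bar crate vase mug jar".split()
for n in('scene','side'):
    p=shot(n); save(p,n+'0.png'); print(n,p['_T'][:3,3].round())
    for k in names:
        for d in models.landmark_of(p,k)[:4]:
            if d['conf']>.2:
                x=at(p,d['location']); print(k,round(d['conf'],2),np.round(d['location']),None if x is None else x.round())
E
```

```text
scene [-450. -754. 1361.]
display 0.71 [226. 178.] [508. 241.  64.]
knob 0.74 [222. 160.] [543. 283. 103.]
knob 0.32 [218. 159.] [567. 326.  73.]
opening 0.96 [210. 194.] [438. 267.  23.]
bay0 0.96 [220. 159.] [550. 299. 100.]
bay0 0.78 [199. 176.] [460. 327.  69.]
bay0 0.59 [212. 194.] [442. 263.  23.]
bay0 0.57 [239. 186.] [493. 166.  70.]
bay1 0.96 [220. 159.] [550. 299. 100.]
bay1 0.78 [199. 176.] [460. 327.  69.]
bay1 0.59 [212. 194.] [442. 263.  23.]
bay1 0.57 [239. 186.] [493. 166.  70.]
bay2 0.96 [220. 159.] [550. 299. 100.]
bay2 0.78 [199. 176.] [460. 327.  69.]
bay2 0.59 [212. 194.] [442. 263.  23.]
bay2 0.57 [239. 186.] [493. 166.  70.]
bay3 0.96 [220. 159.] [550. 299. 100.]
bay3 0.78 [199. 176.] [460. 327.  69.]
bay3 0.59 [212. 194.] [442. 263.  23.]
bay3 0.57 [239. 186.] [493. 166.  70.]
bay4 0.96 [220. 159.] [550. 299. 100.]
bay4 0.78 [199. 176.] [460. 327.  69.]
bay4 0.59 [212. 194.] [442. 263.  23.]
bay4 0.57 [239. 186.] [493. 166.  70.]
tray 0.71 [308. 224.] [ 518. -114.    4.]
bar_a 0.91 [447. 277.] [ 547. -622.   30.]
bar_a 0.86 [343. 224.] [ 561. -233.   34.]
bar_
[... 1654 characters left out ...]
 [ 577. -199.   34.]
bar_b 0.56 [368. 206.] [ 429. -191.   31.]
bar_b 0.47 [341. 148.] [ 569. -643.   25.]
bar_c 0.85 [327. 219.] [571. -96.  32.]
bar_c 0.79 [328. 202.] [ 577. -199.   34.]
bar_c 0.56 [368. 206.] [ 429. -191.   31.]
bar_c 0.47 [341. 148.] [ 569. -643.   25.]
bar_d 0.85 [327. 219.] [571. -96.  32.]
bar_d 0.79 [328. 202.] [ 577. -199.   34.]
bar_d 0.56 [368. 206.] [ 429. -191.   31.]
bar_d 0.47 [341. 148.] [ 569. -643.   25.]
chipped_bar 0.77 [360. 225.] [456. -79.  31.]
chipped_bar 0.55 [350. 173.] [ 514. -459.    3.]
crate 0.78 [349. 175.] [ 513. -373.   49.]
vase 0.87 [260. 245.] [759.  82.  52.]
mug 0.96 [270. 216.] [768. -86.  36.]
jar 0.77 [297. 182.] [ 716. -327.   30.]
```

View pics/scene0.png

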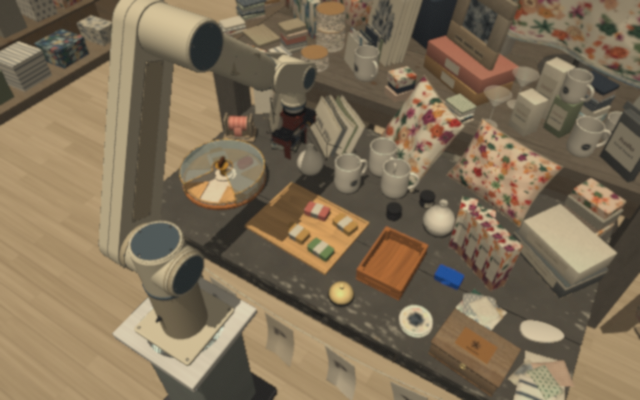

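View pics/side0.png

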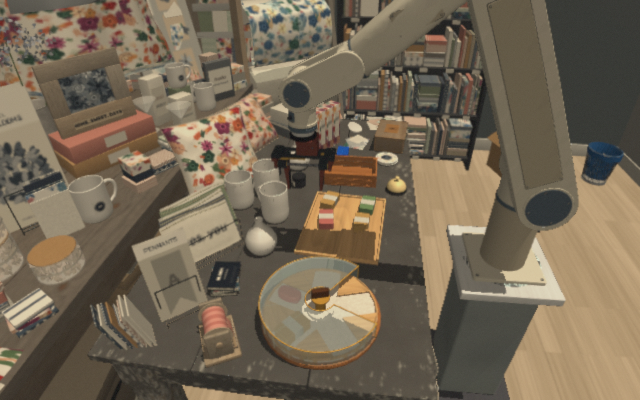

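The scene view shows the display at about (222,172) px, with its opening facing the robot. Four bars lie in the tray: rose (316,211), oat (344,224), oat (297,233) and green (320,249). The crate is at (393,262). The side view shows a rose bar under the cover at (290,293). Next I'll look from above with the wrist camera.

Request:
play_rows --pt "-31 -27 32" --pt "-31 -27 32" --pt "-31 -27 32" --pt "-31 -27 32" --pt "0 0 0" --yaw '[0, 0, 0, 0, 0]' --gripper 0

```text
t: 2.62
ee_pos: [524.6, -89.3, 330.2]
orientation: [2.22, 2.215, 0.004]
ft_force: [1.4, -0.2, 0.3]
width: 88.0
grasp_force: 0.0
```

```bash
cat > look.py <<'E'
import sys
from h import *
f=sys.argv[1]; names=sys.argv[2:]
p=shot('wrist'); save(p,f); print('cam',p['_T'][:3,3].round(),ctrl.get_obs()['ee_pos'])
for k in names:
    for d in models.landmark_of(p,k)[:5]:
        if d['conf']>.2:
            x=at(p,d['location']); print(k,round(d['conf'],2),np.round(d['location']),None if x is None else x.round())
E
python3 look.py w1.png tray bar_a chipped_bar short_bar bent_bar crate jar
```

```text
cam [523. -18. 492.] [525.68737489 -87.95915504 328.15220007]
tray 0.97 [311. 176.] [ 511. -110.    6.]
bar_a 0.91 [351. 249.] [ 573. -219.   35.]
bar_a 0.8 [354. 178.] [ 575. -108.   34.]
bar_a 0.6 [262. 244.] [ 436. -211.   34.]
chipped_bar 0.82 [272. 174.] [ 455. -102.   34.]
chipped_bar 0.68 [309. 356.] [ 505. -442.    5.]
bent_bar 0.42 [353. 180.] [ 573. -111.   34.]
crate 0.63 [312. 357.] [ 511. -443.    5.]
```

View pics/w1.png

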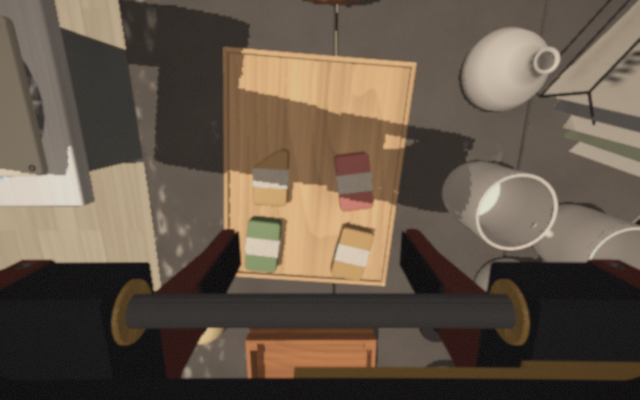

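The wrist view shows a chipped oat bar (272,178), a rose bar (353,180), a green bar (264,245) and an oat bar (353,252). The vase and mugs are at right and the crate at the bottom. I'll measure the outlines from depth.

```bash
cat > seg.py <<'E'
from h import *
def cloud(p):
    v,u=np.mgrid[0:400,0:640]; uv=np.stack([u.ravel(),v.ravel()],1).astype(float)
    n=cv2.undistortPoints(uv[:,None],K(p),np.array(p['dist_coeffs'],float))[:,0]
    d=np.c_[n[:,0],-n[:,1],-np.ones(len(n))]*p['range_z'].reshape(-1,1)
    return (d@p['_T'][:3,:3].T+p['_T'][:3,3]).reshape(400,640,3)
def bars(p,box,zlo=26,zhi=45,amin=400):
    X=cloud(p); ok=(p['range_z']>0)&(X[...,2]>zlo)&(X[...,2]<zhi)&(X[...,0]>box[0])&(X[...,0]<box[1])&(X[...,1]>box[2])&(X[...,1]<box[3])
    n,l,s,_=cv2.connectedComponentsWithStats(ok.astype(np.uint8)); out=[]
    for i in range(1,n):
        if s[i,4]<150: continue
        P=X[l==i]; r=cv2.minAreaRect(P[:,:2].astype(np.float32)); c,(w,h),a=r
        if w<h: a+=90;w,h=h,w
        hull=cv2.convexHull(P[:,:2].astype(np.float32)); ar=cv2.contourArea(hull)
        out.append(dict(c=np.round(c,1),L=round(w,1),W=round(h,1),yaw=round((a+90)%180-90,1),z=round(float(np.median(P[:,2])),1),fill=round(ar/(w*h),2),rgb=np.median(p['pixels'][l==i],0)))
    return out
E
python3 - <<'E'
from seg import *
p=shot('wrist')
for b in bars(p,(370,660,-300,80)): print(b)
X=cloud(p)
g=(X[...,2]>40)&(X[...,2]<60)&(X[...,1]<-320)&(X[...,1]>-560)&(X[...,0]>380)&(X[...,0]<640)
print('crate rim',X[g].min(0),X[g].max(0),g.sum())
E
```

```text
{'c': array([ 452.1, -108.3]), 'L': 83.9, 'W': 52.1, 'yaw': 86.9, 'z': 33.9, 'fill': 0.86, 'rgb': array([142., 126., 104.])}
{'c': array([ 576.4, -115.3]), 'L': 84.2, 'W': 50.5, 'yaw': -82.9, 'z': 33.9, 'fill': 0.98, 'rgb': array([125., 104.,  90.])}
{'c': array([ 435., -216.]), 'L': 84.2, 'W': 52.1, 'yaw': 82.5, 'z': 33.9, 'fill': 0.96, 'rgb': array([141., 153., 110.])}
{'c': array([ 575.8, -230.3]), 'L': 83.8, 'W': 51.0, 'yaw': 76.7, 'z': 33.8, 'fill': 0.97, 'rgb': array([198., 159., 107.])}
crate rim [ 404.10854429 -442.83718919   40.04062863] [ 615.02193406 -366.05162615   56.96392431] 1608
```

Request:
play_rows --pt "0 35 10" --pt "0 35 10" --pt "0 35 10" --pt "0 35 10" --pt "0 35 10" --pt "0 35 10" --pt "0 0 0" --yaw '[0, 0, 0, 0, 0, 0, 0]'

```text
t: 3.65
ee_pos: [526.5, 129.1, 386.5]
orientation: [-2.216, -2.227, -0.005]
ft_force: [0.3, -0.4, -0.0]
width: 88.3
grasp_force: 0.0
```

```bash
python3 look.py w2.png knob display opening bay0 worn_bar_1 bar_d
```

```text
cam [525. 200. 548.] [526.12917258 126.7038886  385.4083446 ]
knob 0.97 [334.  44.] [543. 289. 105.]
display 0.87 [331.  59.] [541. 275.  79.]
display 0.37 [348. 291.] [ 578. -105.   34.]
opening 0.68 [272.  73.] [452. 264.  24.]
bay0 0.59 [269.  76.] [447. 260.  24.]
bar_d 0.79 [349. 291.] [ 579. -105.   34.]
bar_d 0.69 [342. 347.] [ 569. -223.   34.]
bar_d 0.56 [274. 339.] [ 442. -207.   34.]
```

View pics/w2.png

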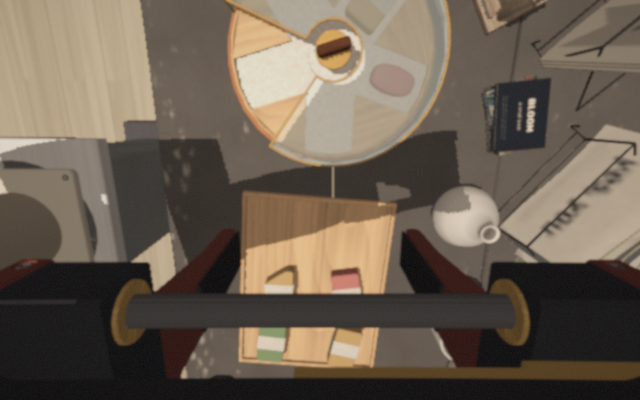

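The rose, green and right-hand oat bars measure 84 mm and are whole. Only the oat bar at (452,-108) is misshapen (chipped). The second view shows the empty pocket at the opening (275,75), the worn oval under the cover at (392,80), bar_d at (365,13) and the knob at (334,46). The display is turned about 16°, so two clicks clockwise bring the tester round.

Request:
play_rows --pt "2 38 0" --pt "2 38 0" --pt "2 38 0" --pt "2 38 0" --pt "0 0 0" --yaw '[0, 0, 0, 0, 0]'

```text
t: 4.42
ee_pos: [534.0, 279.9, 384.3]
orientation: [-2.218, -2.223, -0.001]
ft_force: [-1.1, -1.2, -0.3]
width: 87.7
grasp_force: 0.0
```

```bash
cat > disp.py <<'E'
from seg import *
p=shot('wrist'); save(p,'w3.png'); X=cloud(p); o=ctrl.get_obs(); print(o['ee_pos'],o['qpos'])
near=np.hypot(X[...,0]-543,X[...,1]-289)<190
k=near&(X[...,2]>97)&(X[...,2]<112)&(np.hypot(X[...,0]-543,X[...,1]-289)<40); P=X[k]
print('knob',cv2.minAreaRect(P[:,:2].astype(np.float32)),np.median(P,0),k.sum())
c=near&(X[...,2]>62)&(X[...,2]<76); P=X[c]; print('cover n',len(P),P.min(0),P.max(0),np.median(P[:,2]))
print('hullcircle',cv2.minEnclosingCircle(P[:,:2].astype(np.float32)))
for k in('knob','display','opening'):
    for d in models.landmark_of(p,k)[:1]: print(k,d['conf'],d['location'],at(p,d['location']))
E
python3 disp.py
```

```text
[533.84344281 277.36765723 384.18377795] [4.59241598e-01 2.49445829e-01 1.50390948e+00 3.06556733e-04
 1.38921704e+00 4.56983297e-01]
knob ((543.5501098632812, 286.8624267578125), (45.539608001708984, 14.338431358337402), 16.766633987426758) [543.50633501 287.57934048 105.16851077] 328
cover n 27743 [396.03323236 127.71610354  67.0138537 ] [703.61817831 447.84953208  75.94024419] 70.83224911409474
hullcircle ((542.7166137695312, 286.9289855957031), 161.3249969482422)
knob 0.76 [325.8, 163.9] [541.14438228 286.32945556 105.40642872]
display 0.69 [330.1, 156.3] [547.4632262  295.13225841  90.98286471]
opening 0.63 [269.9, 172.4] [449.93490052 260.01120762  24.12354458]
```

View pics/w3.png

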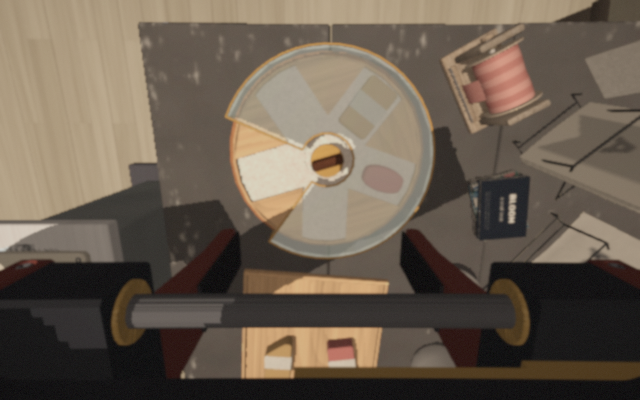

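The view shows the knob at (327,160), the empty pocket at the opening (270,172), the tester at (382,178) and bar_d at (368,105). The turning axis is (543,287) and the yaw is about 16.5°.

Request:
play_rows --pt "2 2 -24" --pt "2 2 -24" --pt "2 2 -24" --pt "2 2 -24" --pt "1 2 -24" --pt "0 0 -24" --pt "0 0 -24" --pt "0 0 -24" --yaw '[7.1, 7.1, 7.1, 7.1, 7.1, 7.1, 7.1, 7.1]'

```text
t: 5.28
ee_pos: [543.2, 283.6, 192.4]
orientation: [0.892, 3.012, 0.0]
ft_force: [-0.2, 0.1, 0.0]
width: 87.3
grasp_force: 0.0
```

Request:
play_rows --pt "0 0 -10" --pt "0 0 -10" --pt "0 0 -10" --pt "0 0 -10" --pt "0 0 -10" --pt "0 0 0" --pt "0 0 0" --pt "0 0 0" --yaw '[7.1, 7.1, 7.1, 7.1, 7.1, 7.1, 7.1, 0]'

```text
t: 5.95
ee_pos: [543.2, 283.7, 143.2]
orientation: [0.454, -3.108, 0.001]
ft_force: [-0.4, -0.1, 0.0]
width: 88.1
grasp_force: 0.0
```

```bash
cat > st.py <<'E'
from h import *
o=ctrl.get_obs(); M=R.from_rotvec(o['orientation']).as_matrix()
print('t',round(o['t'],2),'ee',o['ee_pos'].round(1) if hasattr(o['ee_pos'],'round') else np.round(o['ee_pos'],1),'psi',round(np.degrees(np.arctan2(M[1,1],M[0,1])),1),'q6',round(o['qpos'][5],2),'w',round(o['width'],1),'gf',round(o['grasp_force'],1),'F',np.round(o['ft_force'],1))
E
python3 st.py
```

```text
t 5.95 ee [543.2 283.7 143.2] psi 106.6 q6 -1.4 w 88.1 gf 0.0 F [-0.4 -0.1  0. ]
```

Request:
play_rows --pt "0 3 -20" --pt "0 0 -20" --pt "0 0 -17" --pt "0 0 0" --yaw '[0, 0, 0, 0]'

```text
t: 6.28
ee_pos: [541.2, 286.4, 83.4]
orientation: [0.442, -3.106, 0.003]
ft_force: [-0.6, -0.6, -0.3]
width: 88.0
grasp_force: 0.0
```

Request:
play_rows --pt "0 0 0" --pt "0 0 0" --pt "0 0 0" --pt "0 0 0" --pt "0 0 0" --pt "0 0 0" --yaw '[0, 0, 0, 0, 0, 0]' --gripper 1

```text
t: 6.78
ee_pos: [543.1, 288.8, 86.7]
orientation: [-0.45, 3.108, 0.001]
ft_force: [-0.3, 0.4, 0.2]
width: 51.2
grasp_force: 0.0
```

Request:
play_rows --pt "0 0 0" --pt "0 0 0" --pt "0 0 0" --pt "0 0 0" --pt "0 0 0" --pt "0 0 0" --pt "0 0 0" --pt "0 0 0" --yaw '[0, 0, 0, 0, 0, 0, 0, 0]'

```text
t: 7.45
ee_pos: [543.4, 286.3, 86.0]
orientation: [0.452, -3.109, 0.005]
ft_force: [2.6, -10.1, 1.2]
width: 14.3
grasp_force: 30.0
```

Request:
play_rows --pt "0 0 0" --pt "0 0 0" --pt "0 0 0" --pt "0 0 0" --pt "0 0 0" --pt "0 0 0" --pt "0 0 0" --pt "0 0 0" --yaw '[-6, -6, -6, -6, -6, -6, -6, -6]'

```text
t: 8.12
ee_pos: [543.4, 286.6, 86.0]
orientation: [0.86, 3.02, -0.004]
ft_force: [3.3, -9.1, 1.7]
width: 13.6
grasp_force: 30.0
```

Request:
play_rows --pt "0 0 0" --pt "0 0 0" --pt "0 0 0" --pt "0 0 0" --pt "0 0 0" --pt "0 0 0" --pt "0 0 0" --pt "0 0 0" --yaw '[-6, -6, -6, -6, -6, -6, -6, -6]'

```text
t: 8.78
ee_pos: [543.0, 288.2, 86.0]
orientation: [2.015, 2.41, -0.0]
ft_force: [0.2, -0.3, 0.7]
width: 18.4
grasp_force: 3.6
```

Request:
play_rows --pt "0 0 0" --pt "0 0 0" --pt "0 0 0" --pt "0 0 0" --pt "0 0 0" --pt "0 0 0" --pt "0 0 0" --pt "0 0 0" --yaw '[-6, -6, -6, -6, -6, -6, -6, -6]'

```text
t: 9.45
ee_pos: [544.7, 287.7, 85.9]
orientation: [2.819, 1.382, 0.004]
ft_force: [8.7, -6.6, -5.3]
width: 13.4
grasp_force: 30.0
```

Request:
play_rows --pt "0 0 0" --pt "0 0 0" --pt "0 0 0" --pt "0 0 0" --pt "0 0 0" --pt "0 0 0" --yaw '[0, 0, 0, 0, 0, 0]' --gripper 0

```text
t: 9.95
ee_pos: [542.7, 288.8, 86.1]
orientation: [-2.817, -1.39, 0.0]
ft_force: [-0.0, 0.6, 0.6]
width: 50.6
grasp_force: 0.0
```

Request:
play_rows --pt "0 0 25" --pt "0 0 25" --pt "-15 -4 30" --pt "-30 -8 35" --pt "-30 -8 20" --pt "0 0 0" --yaw '[0, 0, -6, -6, -6, -6]'

```text
t: 10.45
ee_pos: [468.4, 269.2, 221.1]
orientation: [-3.045, -0.767, -0.004]
ft_force: [1.5, 0.8, -1.1]
width: 87.1
grasp_force: 0.0
```

```bash
python3 st.py; python3 look.py w4.png knob worn_bar_1 opening
```

```text
t 10.45 ee [468.4 269.2 221.1] psi -61.7 q6 1.58 w 87.1 gf 0.0 F [ 1.5  0.8 -1.1]
cam [529. 303. 383.] [469.98570853 269.60592238 219.85969527]
knob 0.63 [343. 108.] [544. 289. 106.]
worn_bar_1 0.59 [320. 200.] [452. 262.  48.]
```

View pics/w4.png

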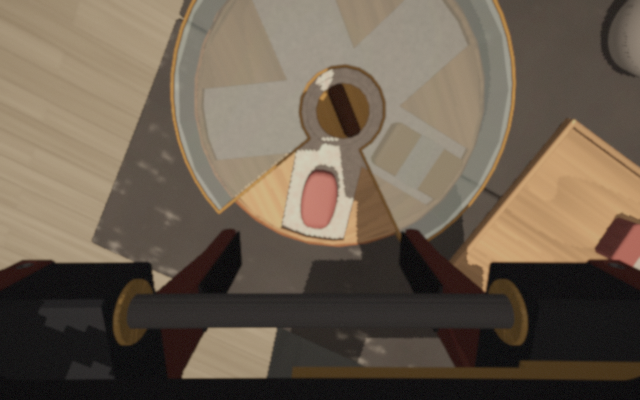

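The grip slackened briefly while turning, but the tester still came round to the opening at (320,198) px. I'll measure its pose and the pocket's.

```bash
python3 - <<'E'
from seg import *
p=shot('wrist'); X=cloud(p)
for b in bars(p,(380,520,200,330),34,55): print(b)
# sector edges: cover top pts azimuth gap
c=(abs(X[...,2]-71)<3); P=X[c][:,:2]-[543,287]; r=np.hypot(*P.T); P=P[(r>90)&(r<150)]; a=np.sort(np.degrees(np.arctan2(P[:,1],P[:,0]))%360)
i=np.argmax(np.diff(a)); print('gap',a[i],a[i+1],'mid',(a[i]+a[i+1])/2)
k=(X[...,2]>97)&(X[...,2]<112); P=X[k]; P=P[np.hypot(P[:,0]-543,P[:,1]-287)<40]
print(cv2.minAreaRect(P[:,:2].astype(np.float32)))
E
```

```text
{'c': array([449.4, 261.7]), 'L': 65.1, 'W': 39.7, 'yaw': 17.7, 'z': 47.6, 'fill': 0.84, 'rgb': array([191., 124., 110.])}
gap 158.09899255905108 234.00137900976586 mid 196.05018578440848
((543.1461791992188, 287.0851745605469), (46.50315856933594, 14.21041202545166), 51.43988037109375)
```

Request:
play_rows --pt "-10 -4 -30" --pt "-10 -4 -30" --pt "0 0 -30" --pt "0 0 -15" --pt "0 0 0" --yaw '[-6, -4.5, 0, 0, 0]' --gripper 0.3

```text
t: 11.12
ee_pos: [448.9, 260.1, 108.0]
orientation: [3.1, 0.494, -0.012]
ft_force: [-0.3, 0.4, -0.7]
width: 62.0
grasp_force: 0.0
```

```bash
python3 st.py
```

```text
t 11.12 ee [448.9 260.1 108. ] psi -71.9 q6 1.76 w 62.0 gf 0.0 F [-0.3  0.4 -0.7]
```

Request:
play_rows --pt "0 0 -24" --pt "0 0 -24" --pt "0 0 -22" --pt "0 0 0" --yaw '[0, 0, 0, 0]'

```text
t: 11.45
ee_pos: [449.7, 260.6, 39.2]
orientation: [3.101, 0.493, -0.008]
ft_force: [-1.4, -0.7, -0.3]
width: 61.4
grasp_force: 0.0
```

Request:
play_rows --pt "0 0 0" --pt "0 0 0" --pt "0 0 0" --pt "0 0 0" --pt "0 0 0" --pt "0 0 0" --yaw '[0, 0, 0, 0, 0, 0]' --gripper 1

```text
t: 11.95
ee_pos: [452.1, 262.1, 43.6]
orientation: [-3.102, -0.491, -0.004]
ft_force: [0.1, -0.4, 7.3]
width: 37.3
grasp_force: 30.0
```

Request:
play_rows --pt "0 0 20" --pt "0 0 30" --pt "0 0 35" --pt "0 0 35" --pt "0 0 0" --yaw '[0, 0, 0, 0, 0]'

```text
t: 12.37
ee_pos: [454.5, 263.5, 168.7]
orientation: [-3.099, -0.491, -0.016]
ft_force: [0.2, -0.2, -0.1]
width: 37.2
grasp_force: 30.0
```

Request:
play_rows --pt "8 -40 0" --pt "8 -40 0" --pt "8 -40 0" --pt "8 -40 0" --pt "8 -40 0" --pt "8 -40 0" --pt "8 -40 0" --pt "8 -40 0" --yaw '[5, 5, 5, 5, 5, 5, 5, 5]'

```text
t: 13.03
ee_pos: [514.8, -60.5, 162.1]
orientation: [-2.744, -1.529, -0.0]
ft_force: [0.9, 0.3, -0.3]
width: 37.5
grasp_force: 30.0
```

Request:
play_rows --pt "8 -40 0" --pt "8 -40 0" --pt "8 -40 0" --pt "8 -40 0" --pt "0 -40 0" --pt "0 -40 0" --pt "0 -40 0" --pt "0 -40 0" --yaw '[4, 4, 4, 4, 4, 4, 4, 4]'

```text
t: 13.7
ee_pos: [546.4, -380.3, 161.8]
orientation: [-2.217, -2.225, 0.0]
ft_force: [0.1, -0.5, -0.8]
width: 37.2
grasp_force: 30.0
```

```bash
python3 st.py; python3 - <<'E'
from seg import *
p=shot('wrist'); save(p,'w5.png'); X=cloud(p)
g=(X[...,2]>46)&(X[...,2]<60)&(X[...,1]<-340)&(X[...,1]>-560)&(X[...,0]>380)&(X[...,0]<640)
P=X[g][:,:2].astype(np.float32); print(len(P),cv2.minAreaRect(P),P.min(0),P.max(0))
for b in bars(p,(370,660,-300,80)): print(b)
for d in models.landmark_of(p,'crate')[:2]: print(d['conf'],d['location'],atz(p,d['location'],3))
E
```

```text
t 13.7 ee [ 546.4 -380.3  161.8] psi 0.2 q6 -0.63 w 37.2 gf 30.0 F [ 0.1 -0.5 -0.8]
4821 ((509.1741638183594, -445.9424133300781), (155.65650939941406, 211.2931365966797), 89.82415008544922) [ 403.68488 -523.7903 ] [ 614.97766 -367.87137]
{'c': array([ 432.5, -236.8]), 'L': 51.9, 'W': 43.5, 'yaw': -6.8, 'z': 33.7, 'fill': 0.88, 'rgb': array([101., 112.,  82.])}
{'c': array([ 572.3, -242.2]), 'L': 59.6, 'W': 50.6, 'yaw': 76.1, 'z': 33.9, 'fill': 0.88, 'rgb': array([157., 131., 104.])}
```

View pics/w5.png

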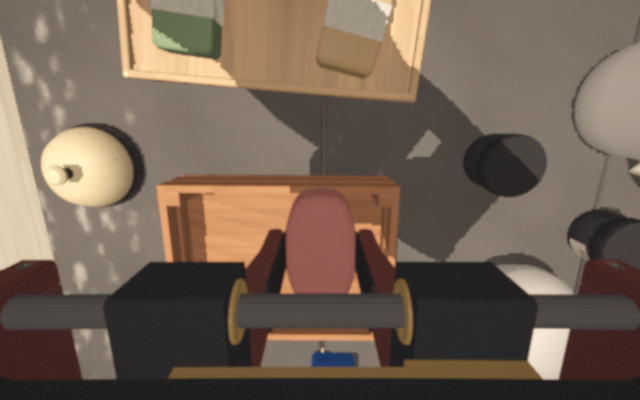

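The tester is held at (320,240) px, and the crate below is square to the axes with its centre at (509,-446). I'll lower the tester into the right half.

Request:
play_rows --pt "3 -22 0" --pt "3 -22 0" --pt "0 -22 -15" --pt "0 0 -30" --pt "0 0 -40" --pt "0 0 -30" --pt "0 0 -10" --pt "0 0 0" --yaw '[0, 0, 0, 0, 0, 0, 0, 0]'

```text
t: 14.47
ee_pos: [551.1, -442.1, 33.7]
orientation: [-2.217, -2.217, 0.001]
ft_force: [-0.6, -0.0, -0.3]
width: 36.8
grasp_force: 30.0
```

Request:
play_rows --pt "0 0 0" --pt "0 0 0" --pt "0 0 0" --pt "0 0 0" --pt "0 0 20" --pt "0 0 35" --pt "0 0 40" --pt "0 30 10" --yaw '[0, 0, 0, 0, 0, 0, 0, 0]' --gripper 0.3

```text
t: 15.13
ee_pos: [556.4, -420.7, 150.4]
orientation: [2.215, 2.208, 0.001]
ft_force: [1.0, -0.5, 0.2]
width: 61.6
grasp_force: 0.0
```

```bash
python3 st.py; python3 - <<'E'
from seg import *
p=shot('wrist')
for b in bars(p,(400,620,-530,-360),12,50): print(b)
for b in bars(p,(370,660,-300,80)): print(b)
E
```

```text
t 15.13 ee [ 556.4 -420.7  150.4] psi -0.2 q6 -0.66 w 61.6 gf 0.0 F [ 1.  -0.5  0.2]
{'c': array([ 509.8, -368.6]), 'L': 210.6, 'W': 1.2, 'yaw': -0.5, 'z': 30.3, 'fill': 0.66, 'rgb': array([126.5,  86. ,  58. ])}
{'c': array([ 410.2, -433.4]), 'L': 119.7, 'W': 14.7, 'yaw': 83.4, 'z': 30.3, 'fill': 0.61, 'rgb': array([102.,  66.,  45.])}
{'c': array([ 579.6, -480.1]), 'L': 176.2, 'W': 79.6, 'yaw': 47.9, 'z': 28.0, 'fill': 0.56, 'rgb': array([116.,  76.,  52.])}
{'c': array([ 554. , -445.9]), 'L': 65.3, 'W': 39.9, 'yaw': -89.6, 'z': 29.5, 'fill': 0.84, 'rgb': array([151.,  93.,  83.])}
{'c': array([ 567.1, -270. ]), 'L': 49.8, 'W': 12.0, 'yaw': -1.8, 'z': 33.1, 'fill': 0.66, 'rgb': array([143., 112.,  77.])}
```

Request:
play_rows --pt "-12 38 20" --pt "-12 38 20" --pt "-12 38 20" --pt "-12 38 20" --pt "-12 38 20" --pt "-12 38 0" --pt "-10 36 0" --pt "0 0 0" --yaw '[0, 0, 0, 0, 0, 0, 0, 0]' --gripper 0

```text
t: 15.85
ee_pos: [472.5, -158.0, 236.6]
orientation: [-2.217, -2.224, -0.001]
ft_force: [-0.5, 0.3, -0.1]
width: 87.6
grasp_force: 0.0
```

```bash
cat > tray.py <<'E'
from seg import *
p=shot('wrist')
for b in bars(p,(370,660,-300,80)): print(b)
E
python3 st.py; python3 tray.py
```

```text
t 15.85 ee [ 472.5 -158.   236.6] psi 0.2 q6 -0.35 w 87.6 gf 0.0 F [-0.5  0.3 -0.1]
{'c': array([ 452.1, -107.9]), 'L': 84.9, 'W': 51.7, 'yaw': 87.5, 'z': 34.0, 'fill': 0.85, 'rgb': array([122.,  95.,  65.])}
{'c': array([ 576., -115.]), 'L': 84.9, 'W': 51.5, 'yaw': -82.7, 'z': 33.8, 'fill': 0.97, 'rgb': array([122. ,  87.5,  76. ])}
{'c': array([ 435. , -216.5]), 'L': 84.9, 'W': 51.1, 'yaw': 82.2, 'z': 33.9, 'fill': 0.97, 'rgb': array([147., 158., 115.])}
{'c': array([ 575.2, -230.5]), 'L': 84.2, 'W': 51.1, 'yaw': 75.8, 'z': 33.7, 'fill': 0.88, 'rgb': array([118.,  94.,  69.])}
```

Request:
play_rows --pt "-5 17 -35" --pt "-5 17 -40" --pt "-5 16 -40" --pt "-5 0 -40" --pt "0 0 -30" --pt "0 0 0" --yaw '[-2.5, 0, 0, 0, 0, 0]' --gripper 0.1

```text
t: 16.4
ee_pos: [452.3, -113.9, 49.7]
orientation: [-2.264, -2.167, 0.007]
ft_force: [-0.7, 0.0, -0.1]
width: 79.1
grasp_force: 0.0
```

```bash
python3 st.py
```

```text
t 16.4 ee [ 452.3 -113.9   49.7] psi -2.5 q6 -0.23 w 79.1 gf 0.0 F [-0.7  0.  -0.1]
```

Request:
play_rows --pt "0 0 -18" --pt "0 0 -17" --pt "0 0 0" --yaw '[0, 0, 0]'

```text
t: 16.65
ee_pos: [455.7, -115.0, 18.6]
orientation: [-2.269, -2.171, 0.001]
ft_force: [-0.4, 0.0, 0.1]
width: 78.9
grasp_force: 0.0
```

Request:
play_rows --pt "0 0 0" --pt "0 0 0" --pt "0 0 0" --pt "0 0 0" --pt "0 0 0" --pt "0 0 0" --pt "0 0 0" --yaw '[0, 0, 0, 0, 0, 0, 0]' --gripper 1

```text
t: 17.23
ee_pos: [455.9, -114.5, 20.1]
orientation: [2.268, 2.172, 0.001]
ft_force: [-1.6, -1.0, 8.4]
width: 49.7
grasp_force: 30.0
```

Request:
play_rows --pt "0 0 20" --pt "0 0 35" --pt "0 0 35" --pt "0 0 35" --pt "0 -40 10" --pt "0 -40 0" --pt "0 -40 0" --pt "0 -40 0" --yaw '[0, 0, 0, 0, 0, 0, 0, 2.5]'

```text
t: 17.9
ee_pos: [455.4, -275.9, 155.2]
orientation: [2.219, 2.221, 0.001]
ft_force: [-0.2, 0.1, -1.8]
width: 49.8
grasp_force: 30.0
```

Request:
play_rows --pt "0 -40 0" --pt "0 -40 0" --pt "0 -40 0" --pt "0 -40 0" --pt "0 -12 -10" --pt "0 0 0" --yaw '[0, 0, 0, 0, 0, 0]'

```text
t: 18.4
ee_pos: [454.4, -448.9, 142.7]
orientation: [-2.225, -2.218, 0.0]
ft_force: [-0.5, 1.0, -1.9]
width: 49.4
grasp_force: 30.0
```

Request:
play_rows --pt "9 0 -20" --pt "0 0 -35" --pt "0 0 -35" --pt "0 0 -26" --pt "0 0 0" --yaw '[0, 0, 0, 0, 0]'

```text
t: 18.82
ee_pos: [461.3, -441.5, 22.7]
orientation: [-2.213, -2.215, -0.0]
ft_force: [-0.6, 1.3, -1.1]
width: 49.4
grasp_force: 30.0
```

Request:
play_rows --pt "0 0 0" --pt "0 0 0" --pt "0 0 0" --pt "0 0 25" --pt "0 0 35" --pt "0 0 40" --pt "-5 30 30" --pt "-5 35 0" --yaw '[0, 0, 0, 0, 0, 0, -4, -4]' --gripper 0.3

```text
t: 19.48
ee_pos: [458.6, -386.4, 166.4]
orientation: [2.365, 2.044, 0.003]
ft_force: [1.0, -0.4, 0.1]
width: 61.6
grasp_force: 0.0
```

Request:
play_rows --pt "-5 40 0" --pt "-5 40 0" --pt "-5 40 0" --pt "-3 20 0" --pt "0 0 0" --yaw '[0, 0, 0, 0, 0]' --gripper 0.15

```text
t: 19.9
ee_pos: [435.8, -238.7, 159.3]
orientation: [2.367, 2.064, 0.001]
ft_force: [-0.2, -0.2, 0.9]
width: 74.6
grasp_force: 0.0
```

```bash
python3 st.py; python3 tray.py
```

```text
t 19.9 ee [ 435.8 -238.7  159.3] psi -7.8 q6 -0.39 w 74.6 gf 0.0 F [-0.2 -0.2  0.9]
{'c': array([ 576.1, -123.2]), 'L': 68.3, 'W': 52.2, 'yaw': -84.3, 'z': 33.8, 'fill': 0.87, 'rgb': array([204., 134., 118.])}
{'c': array([ 574.9, -230.5]), 'L': 84.6, 'W': 51.6, 'yaw': 75.9, 'z': 33.7, 'fill': 0.97, 'rgb': array([122.,  93.,  62.])}
{'c': array([ 435. , -216.6]), 'L': 83.7, 'W': 50.6, 'yaw': 82.2, 'z': 33.9, 'fill': 0.98, 'rgb': array([83., 92., 66.])}
```

Request:
play_rows --pt "0 11 -35" --pt "0 10 -35" --pt "0 0 -35" --pt "0 0 -25" --pt "0 0 -12" --pt "0 0 0" --yaw '[0, 0, 0, 0, 0, 0]'

```text
t: 20.45
ee_pos: [436.3, -221.9, 13.7]
orientation: [-2.37, -2.059, 0.001]
ft_force: [-0.0, 0.7, -0.2]
width: 74.7
grasp_force: 0.0
```

Request:
play_rows --pt "0 0 0" --pt "0 0 0" --pt "0 0 0" --pt "0 0 0" --pt "0 0 0" --pt "0 0 0" --pt "0 0 0" --yaw '[0, 0, 0, 0, 0, 0, 0]' --gripper 1

```text
t: 21.03
ee_pos: [437.3, -221.7, 16.6]
orientation: [2.369, 2.06, 0.001]
ft_force: [-1.2, -1.2, 6.9]
width: 49.8
grasp_force: 30.0
```

Request:
play_rows --pt "0 0 20" --pt "0 0 35" --pt "0 0 35" --pt "0 0 30" --pt "2 40 10" --pt "2 40 0" --pt "2 40 0" --pt "2 40 0" --yaw '[0, 0, 0, 0, -6, -6, -6, -6]'

```text
t: 21.7
ee_pos: [444.5, -63.4, 146.4]
orientation: [2.744, 1.528, 0.002]
ft_force: [0.3, -0.2, -1.8]
width: 50.1
grasp_force: 30.0
```

Request:
play_rows --pt "1 40 0" --pt "1 40 0" --pt "1 40 0" --pt "1 40 0" --pt "1 40 0" --pt "0 40 0" --pt "0 40 0" --pt "0 20 0" --yaw '[-6, -6, -6, -6, -6, -6, -6, 0]'

```text
t: 22.37
ee_pos: [449.8, 228.8, 146.1]
orientation: [-3.102, -0.487, -0.003]
ft_force: [0.4, -0.0, -1.1]
width: 49.6
grasp_force: 30.0
```

```bash
python3 st.py
```

```text
t 22.37 ee [449.8 228.8 146.1] psi -72.1 q6 1.71 w 49.6 gf 30.0 F [ 0.4 -0.  -1.1]
```

Request:
play_rows --pt "-2 15 0" --pt "-2 15 0" --pt "0 0 -25" --pt "0 0 -30" --pt "0 0 -20" --pt "0 0 0" --yaw '[-2, 0, 0, 0, 0, 0]'

```text
t: 22.87
ee_pos: [443.2, 253.8, 67.5]
orientation: [3.108, 0.44, -0.009]
ft_force: [-0.6, 0.2, -1.9]
width: 49.7
grasp_force: 30.0
```

```bash
python3 st.py
```

```text
t 22.87 ee [443.2 253.8  67.5] psi -73.9 q6 1.79 w 49.7 gf 30.0 F [-0.6  0.2 -1.9]
```

Request:
play_rows --pt "3 5 0" --pt "0 0 -15" --pt "0 0 -14" --pt "0 0 0" --yaw '[0, 0, 0, 0]'

```text
t: 23.2
ee_pos: [449.0, 260.2, 41.5]
orientation: [-3.111, -0.44, 0.0]
ft_force: [-1.2, -0.1, -1.1]
width: 49.9
grasp_force: 30.0
```

```bash
python3 st.py
```

```text
t 23.2 ee [449.  260.2  41.5] psi -73.9 q6 1.79 w 49.9 gf 30.0 F [-1.2 -0.1 -1.1]
```

Request:
play_rows --pt "0 0 -4" --pt "0 0 0" --yaw '[0, 0]'

```text
t: 23.37
ee_pos: [449.5, 260.4, 38.4]
orientation: [-3.11, -0.439, -0.002]
ft_force: [0.3, 0.0, -0.9]
width: 49.9
grasp_force: 30.0
```

Request:
play_rows --pt "0 0 0" --pt "0 0 0" --pt "0 0 0" --pt "0 0 25" --pt "0 0 35" --pt "0 0 40" --pt "0 0 40" --pt "0 0 0" --yaw '[0, 0, 0, 0, 0, 0, 0, 0]' --gripper 0.3

```text
t: 24.03
ee_pos: [452.8, 262.1, 184.9]
orientation: [-3.106, -0.439, -0.018]
ft_force: [2.2, 0.6, 0.2]
width: 61.3
grasp_force: 0.0
```

```bash
cat > pk.py <<'E'
from seg import *
p=shot('wrist'); X=cloud(p)
for b in bars(p,(380,530,180,340),40,60): print('bar',b)
C=np.array([543,287]); k=(X[...,2]>97)&(X[...,2]<112); P=X[k]; P=P[np.hypot(P[:,0]-543,P[:,1]-287)<40]
if len(P)>50: print('knob',cv2.minAreaRect(P[:,:2].astype(np.float32)))
save(p,'pk.png')
E
python3 st.py; python3 pk.py
```

```text
t 24.03 ee [452.8 262.1 184.9] psi -73.9 q6 1.79 w 61.3 gf 0.0 F [2.2 0.6 0.2]
bar {'c': array([453.1, 262. ]), 'L': 83.7, 'W': 50.3, 'yaw': 17.1, 'z': 51.9, 'fill': 0.98, 'rgb': array([145., 156., 115.])}
knob ((543.0553588867188, 286.99432373046875), (46.57401657104492, 14.578987121582031), 52.23242950439453)
```

Request:
play_rows --pt "16 5 0" --pt "16 5 0" --pt "16 5 0" --pt "16 4 0" --pt "15 4 0" --pt "14 4 0" --pt "0 0 -15" --pt "0 0 0" --yaw '[6, 6, 6, 6, 6, 6, 0, 0]' --gripper 0.5

```text
t: 24.75
ee_pos: [540.5, 286.1, 159.0]
orientation: [2.823, 1.379, -0.008]
ft_force: [-2.0, -0.0, 0.2]
width: 43.8
grasp_force: 0.0
```

```bash
python3 st.py
```

```text
t 24.75 ee [540.5 286.1 159. ] psi -37.9 q6 1.13 w 43.8 gf 0.0 F [-2.  -0.   0.2]
```

Request:
play_rows --pt "1 0 -25" --pt "0 0 -25" --pt "0 0 -24" --pt "0 0 0" --pt "0 0 0" --yaw '[0, 0, 0, 0, 0]'

```text
t: 25.17
ee_pos: [541.1, 286.2, 87.0]
orientation: [2.823, 1.379, -0.007]
ft_force: [0.3, -0.1, -0.3]
width: 43.7
grasp_force: 0.0
```

Request:
play_rows --pt "0 0 0" --pt "0 0 0" --pt "0 0 0" --pt "0 0 0" --pt "0 0 0" --pt "0 0 0" --pt "0 0 0" --pt "0 0 0" --yaw '[0, 0, 0, 0, 0, 0, 0, 0]' --gripper 1

```text
t: 25.83
ee_pos: [544.0, 286.7, 89.4]
orientation: [2.822, 1.379, 0.004]
ft_force: [2.6, -4.7, 4.9]
width: 13.5
grasp_force: 30.0
```

Now turning 72° anticlockwise.

Request:
play_rows --pt "0 0 0" --pt "0 0 0" --pt "0 0 0" --pt "0 0 0" --pt "0 0 0" --pt "0 0 0" --pt "0 0 0" --pt "0 0 0" --yaw '[6, 6, 6, 6, 6, 6, 6, 6]'

```text
t: 26.5
ee_pos: [543.7, 286.7, 89.4]
orientation: [2.01, 2.412, 0.002]
ft_force: [1.6, -3.9, 4.4]
width: 13.9
grasp_force: 30.0
```

Request:
play_rows --pt "0 0 0" --pt "0 0 0" --pt "0 0 0" --pt "0 0 0" --pt "0 0 0" --yaw '[6, 6, 6, 6, 0]'

```text
t: 26.92
ee_pos: [543.6, 286.7, 89.4]
orientation: [1.464, 2.778, 0.001]
ft_force: [1.4, -4.3, 5.2]
width: 13.8
grasp_force: 30.0
```

Request:
play_rows --pt "0 0 0" --pt "0 0 0" --pt "0 0 0" --pt "0 0 0" --pt "0 0 30" --pt "0 0 40" --pt "0 -20 25" --pt "0 -40 0" --yaw '[0, 0, 0, 0, 0, 0, -6, -6]' --gripper 0.15

```text
t: 27.58
ee_pos: [546.3, 230.7, 189.1]
orientation: [1.753, 2.6, 0.015]
ft_force: [2.0, -0.2, 0.5]
width: 63.7
grasp_force: 0.0
```

```bash
python3 st.py; python3 - <<'E'
from seg import *
p=shot('wrist'); X=cloud(p); save(p,'w6.png')
k=(X[...,2]>97)&(X[...,2]<112); P=X[k]; P=P[np.hypot(P[:,0]-543,P[:,1]-287)<40]
if len(P)>50: print('knob',cv2.minAreaRect(P[:,:2].astype(np.float32)))
E
```

```text
t 27.58 ee [546.3 230.7 189.1] psi 22.0 q6 -0.01 w 63.7 gf 0.0 F [ 2.  -0.2  0.5]
knob ((543.4300537109375, 287.14263916015625), (14.065192222595215, 45.83003234863281), 33.181671142578125)
```

View pics/w6.png

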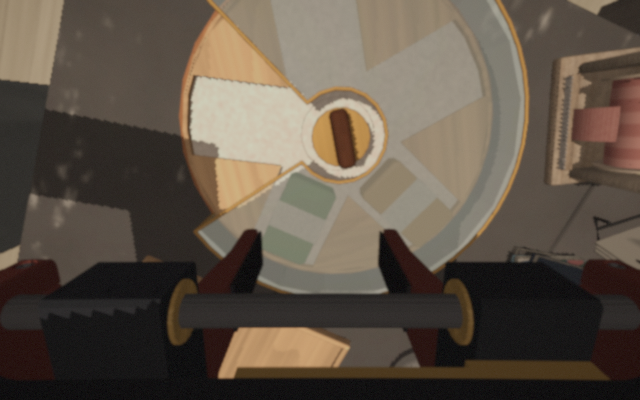

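The stop is good: an empty pocket sits at the opening (250,125), with the green bar and bar_d under the cover. Next is the rose bar.

Request:
play_rows --pt "3 -40 0" --pt "3 -40 0" --pt "4 -40 0" --pt "4 -40 0" --pt "4 -40 0" --pt "4 -40 0" --pt "4 -40 0" --pt "4 -40 0" --yaw '[-5, -5, -4.7, 0, 0, 0, 0, 0]'

```text
t: 28.3
ee_pos: [572.3, -94.8, 183.1]
orientation: [-2.073, -2.36, 0.0]
ft_force: [1.0, 0.3, -0.6]
width: 74.3
grasp_force: 0.0
```

```bash
python3 st.py; python3 tray.py
```

```text
t 28.3 ee [572.3 -94.8 183.1] psi 7.4 q6 -0.31 w 74.3 gf 0.0 F [ 1.   0.3 -0.6]
{'c': array([ 576.7, -115.2]), 'L': 84.4, 'W': 50.2, 'yaw': -83.0, 'z': 33.9, 'fill': 0.98, 'rgb': array([122.,  88.,  73.])}
{'c': array([ 578.3, -198.1]), 'L': 59.5, 'W': 31.1, 'yaw': 9.6, 'z': 33.5, 'fill': 0.68, 'rgb': array([198., 159., 106.])}
{'c': array([ 569.4, -267.2]), 'L': 51.0, 'W': 20.4, 'yaw': 7.2, 'z': 33.6, 'fill': 0.65, 'rgb': array([196., 157., 105.])}
```

Request:
play_rows --pt "3 -17 -35" --pt "0 0 -40" --pt "0 0 -40" --pt "0 0 -35" --pt "0 0 -15" --pt "0 0 0" --yaw '[0, 0, 0, 0, 0, 0]'

```text
t: 28.85
ee_pos: [572.3, -109.1, 14.0]
orientation: [-2.069, -2.355, 0.006]
ft_force: [-1.3, -0.3, 0.1]
width: 74.4
grasp_force: 0.0
```

Request:
play_rows --pt "0 0 0" --pt "0 0 0" --pt "0 0 0" --pt "0 0 0" --pt "0 0 0" --pt "0 0 0" --pt "0 0 0" --yaw '[0, 0, 0, 0, 0, 0, 0]' --gripper 1

```text
t: 29.43
ee_pos: [576.9, -110.2, 20.0]
orientation: [2.072, 2.358, 0.002]
ft_force: [-0.1, 1.0, 7.8]
width: 50.2
grasp_force: 30.0
```

Request:
play_rows --pt "0 0 20" --pt "0 0 35" --pt "0 0 35" --pt "0 0 30" --pt "-16 40 10" --pt "-16 40 0" --pt "-16 40 0" --pt "-16 40 0" --yaw '[0, 0, 0, 0, -6, -6, -6, -6]'

```text
t: 30.1
ee_pos: [513.5, 44.8, 148.8]
orientation: [2.524, 1.869, 0.002]
ft_force: [1.0, 1.1, -1.3]
width: 49.2
grasp_force: 30.0
```

Request:
play_rows --pt "-16 40 0" --pt "-16 40 0" --pt "-16 40 0" --pt "-16 30 0" --pt "0 20 0" --pt "0 0 0" --pt "0 0 0" --yaw '[-7, -7, -7, -7, -7, -7, -7]'

```text
t: 30.68
ee_pos: [457.0, 199.1, 148.4]
orientation: [-3.058, -0.72, -0.002]
ft_force: [-0.2, -0.3, -1.7]
width: 49.8
grasp_force: 30.0
```

```bash
python3 st.py
```

```text
t 30.68 ee [457.  199.1 148.4] psi -63.5 q6 1.5 w 49.8 gf 30.0 F [-0.2 -0.3 -1.7]
```

Request:
play_rows --pt "-2 31 0" --pt "-1 31 0" --pt "0 0 -25" --pt "0 0 -30" --pt "0 0 -25" --pt "0 0 0" --pt "0 0 0" --yaw '[-5, -5, 0, 0, 0, 0, 0]'

```text
t: 31.27
ee_pos: [453.5, 259.2, 67.4]
orientation: [3.107, 0.456, -0.004]
ft_force: [0.3, 0.1, -1.7]
width: 49.8
grasp_force: 30.0
```

```bash
python3 st.py
```

```text
t 31.27 ee [453.5 259.2  67.4] psi -73.3 q6 1.78 w 49.8 gf 30.0 F [ 0.3  0.1 -1.7]
```

Request:
play_rows --pt "0 2 -14" --pt "0 0 -13" --pt "0 0 0" --pt "0 0 0" --yaw '[0, 0, 0, 0]'

```text
t: 31.6
ee_pos: [455.0, 261.8, 42.2]
orientation: [-3.108, -0.455, -0.002]
ft_force: [-0.7, 0.3, -0.8]
width: 49.5
grasp_force: 30.0
```

Request:
play_rows --pt "0 0 0" --pt "0 0 0" --pt "0 0 0" --pt "0 0 25" --pt "0 0 35" --pt "0 0 40" --pt "0 0 40" --pt "0 0 0" --yaw '[0, 0, 0, 0, 0, 0, 0, 0]' --gripper 0.3

```text
t: 32.27
ee_pos: [458.4, 263.8, 188.6]
orientation: [-3.104, -0.455, -0.019]
ft_force: [1.4, 1.2, 0.7]
width: 61.5
grasp_force: 0.0
```

```bash
python3 st.py; python3 pk.py
```

```text
t 32.27 ee [458.4 263.8 188.6] psi -73.3 q6 1.78 w 61.5 gf 0.0 F [1.4 1.2 0.7]
bar {'c': array([449.5, 260.8]), 'L': 83.5, 'W': 50.6, 'yaw': 16.2, 'z': 51.9, 'fill': 0.98, 'rgb': array([201., 134., 118.])}
knob ((542.9271850585938, 287.2706604003906), (14.822574615478516, 46.61911392211914), 32.95746994018555)
```

Request:
play_rows --pt "15 5 0" --pt "15 5 0" --pt "15 4 0" --pt "15 4 0" --pt "14 4 0" --pt "14 4 0" --pt "0 0 0" --pt "0 0 0" --yaw '[7.1, 7.1, 7.1, 7.1, 7.1, 7.1, 7.1, 7.1]' --gripper 0.5

```text
t: 32.98
ee_pos: [542.4, 287.4, 179.2]
orientation: [-2.512, -1.887, 0.003]
ft_force: [-0.8, 0.4, 0.2]
width: 43.8
grasp_force: 0.0
```

Request:
play_rows --pt "0 0 -10" --pt "0 0 -10" --pt "0 0 0" --pt "0 0 0" --pt "0 0 0" --pt "0 0 0" --pt "0 0 0" --pt "0 0 0" --yaw '[7.1, 7.1, 7.1, 7.1, 7.1, 7.1, 7.1, 0]'

```text
t: 33.65
ee_pos: [541.6, 287.2, 159.5]
orientation: [-1.488, -2.766, 0.003]
ft_force: [0.0, -0.7, -0.3]
width: 43.9
grasp_force: 0.0
```

```bash
python3 st.py
```

```text
t 33.65 ee [541.6 287.2 159.5] psi 33.4 q6 -0.12 w 43.9 gf 0.0 F [ 0.  -0.7 -0.3]
```

Request:
play_rows --pt "1 0 -25" --pt "0 0 -25" --pt "0 0 -23" --pt "0 0 0" --yaw '[0, 0, 0, 0]'

```text
t: 33.98
ee_pos: [540.0, 285.9, 82.9]
orientation: [-1.497, -2.756, 0.011]
ft_force: [-1.5, -1.0, -0.0]
width: 43.7
grasp_force: 0.0
```

Request:
play_rows --pt "0 0 0" --pt "0 0 0" --pt "0 0 0" --pt "0 0 0" --pt "0 0 0" --pt "0 0 0" --pt "0 0 0" --pt "0 0 0" --yaw '[0, 0, 0, 0, 0, 0, 0, 0]' --gripper 1

```text
t: 34.65
ee_pos: [543.1, 287.4, 89.0]
orientation: [-1.495, -2.763, 0.001]
ft_force: [-2.6, -1.7, 5.4]
width: 14.0
grasp_force: 30.0
```

Request:
play_rows --pt "0 0 0" --pt "0 0 0" --pt "0 0 0" --pt "0 0 0" --pt "0 0 0" --pt "0 0 0" --pt "0 0 0" --pt "0 0 0" --yaw '[6, 6, 6, 6, 6, 6, 6, 6]'

```text
t: 35.32
ee_pos: [542.6, 286.6, 89.0]
orientation: [-0.233, -3.132, 0.003]
ft_force: [-4.6, -7.3, 8.0]
width: 14.0
grasp_force: 30.0
```

Request:
play_rows --pt "0 0 0" --pt "0 0 0" --pt "0 0 0" --pt "0 0 0" --pt "0 0 0" --yaw '[6, 6, 6, 6, 0]'

```text
t: 35.73
ee_pos: [542.6, 286.1, 89.0]
orientation: [0.424, -3.111, 0.003]
ft_force: [-4.5, -7.3, 9.0]
width: 13.8
grasp_force: 30.0
```

Request:
play_rows --pt "0 0 0" --pt "0 0 0" --pt "0 0 0" --pt "0 0 0" --pt "0 0 30" --pt "0 0 40" --pt "0 0 25" --pt "0 -20 0" --yaw '[0, 0, 0, 0, 0, 0, -7, -7]' --gripper 0.15

```text
t: 36.4
ee_pos: [546.9, 271.5, 188.9]
orientation: [-0.027, 3.132, 0.009]
ft_force: [0.4, -0.7, -0.2]
width: 63.7
grasp_force: 0.0
```

```bash
python3 st.py; python3 pk.py
```

```text
t 36.4 ee [546.9 271.5 188.9] psi 91.0 q6 -1.15 w 63.7 gf 0.0 F [ 0.4 -0.7 -0.2]
knob ((542.8744506835938, 287.5386657714844), (46.08330535888672, 13.912618637084961), 15.747903823852539)
```

Request:
play_rows --pt "2 -32 0" --pt "2 -32 0" --pt "2 -32 0" --pt "2 -32 0" --pt "2 -32 0" --pt "2 -32 0" --pt "2 -32 0" --pt "2 -32 0" --yaw '[-7, -7, -7, -7, -7, -7, -7, -7]'

```text
t: 37.12
ee_pos: [559.0, 10.3, 182.3]
orientation: [-1.452, -2.785, 0.0]
ft_force: [0.5, 0.5, -0.7]
width: 74.8
grasp_force: 0.0
```

Request:
play_rows --pt "2 -32 0" --pt "2 -32 0" --pt "2 -32 0" --pt "2 -32 0" --pt "2 -32 0" --pt "2 -32 0" --pt "2 -32 0" --pt "0 0 0" --yaw '[-7, -7, -7, -7, -7, -7, -7, 0]'

```text
t: 37.78
ee_pos: [573.8, -217.1, 182.5]
orientation: [2.479, 1.927, -0.0]
ft_force: [-0.4, 0.2, -0.3]
width: 74.5
grasp_force: 0.0
```

```bash
python3 st.py; python3 tray.py
```

```text
t 37.78 ee [ 573.8 -217.1  182.5] psi -14.3 q6 -0.13 w 74.5 gf 0.0 F [-0.4  0.2 -0.3]
{'c': array([ 575.5, -230.8]), 'L': 84.4, 'W': 50.3, 'yaw': 75.1, 'z': 33.9, 'fill': 0.97, 'rgb': array([138., 126., 111.])}
```

Request:
play_rows --pt "2 -13 -35" --pt "0 0 -40" --pt "0 0 -40" --pt "0 0 -35" --pt "0 0 -15" --pt "0 0 0" --yaw '[0, 0, 0, 0, 0, 0]'

```text
t: 38.33
ee_pos: [572.1, -222.8, 13.3]
orientation: [-2.463, -1.938, 0.006]
ft_force: [-1.0, 0.1, -0.2]
width: 74.7
grasp_force: 0.0
```

Request:
play_rows --pt "0 0 0" --pt "0 0 0" --pt "0 0 0" --pt "0 0 0" --pt "0 0 0" --pt "0 0 0" --pt "0 0 0" --yaw '[0, 0, 0, 0, 0, 0, 0]' --gripper 1

```text
t: 38.92
ee_pos: [576.6, -225.6, 19.6]
orientation: [2.47, 1.937, 0.003]
ft_force: [-0.0, 1.5, 6.8]
width: 50.0
grasp_force: 30.0
```

Request:
play_rows --pt "0 0 20" --pt "0 0 35" --pt "0 0 35" --pt "0 0 30" --pt "-12 40 10" --pt "-12 40 0" --pt "-12 40 0" --pt "-12 40 0" --yaw '[0, 0, 0, 0, -5, -5, -5, -5]'

```text
t: 39.58
ee_pos: [527.1, -65.7, 148.5]
orientation: [2.775, 1.471, 0.002]
ft_force: [1.1, 0.9, -1.6]
width: 49.9
grasp_force: 30.0
```

Request:
play_rows --pt "-12 40 0" --pt "-12 40 0" --pt "-12 40 0" --pt "-12 40 0" --pt "-12 40 0" --pt "-12 40 0" --pt "0 40 0" --pt "0 40 0" --yaw '[-5, -5, -5, -5, -5, -5, -5, -5]'

```text
t: 40.25
ee_pos: [454.9, 254.4, 148.3]
orientation: [-3.111, -0.436, -0.001]
ft_force: [2.1, -0.3, -1.1]
width: 49.9
grasp_force: 30.0
```

```bash
python3 st.py
```

```text
t 40.25 ee [454.9 254.4 148.3] psi -74.0 q6 1.78 w 49.9 gf 30.0 F [ 2.1 -0.3 -1.1]
```

Request:
play_rows --pt "-1 5 0" --pt "0 0 -25" --pt "0 0 -30" --pt "0 0 -25" --pt "0 0 0" --pt "0 0 0" --yaw '[0, 0, 0, 0, 0, 0]'

```text
t: 40.75
ee_pos: [454.1, 256.9, 67.1]
orientation: [3.109, 0.443, -0.004]
ft_force: [1.3, 0.1, -1.6]
width: 49.7
grasp_force: 30.0
```

```bash
python3 st.py
```

```text
t 40.75 ee [454.1 256.9  67.1] psi -73.8 q6 1.78 w 49.7 gf 30.0 F [ 1.3  0.1 -1.6]
```

Request:
play_rows --pt "0 4 -14" --pt "0 0 -13" --pt "0 0 0" --pt "0 0 0" --yaw '[0, 0, 0, 0]'

```text
t: 41.08
ee_pos: [455.6, 261.7, 41.8]
orientation: [-3.11, -0.442, -0.002]
ft_force: [0.4, 0.7, -0.7]
width: 49.7
grasp_force: 30.0
```

Request:
play_rows --pt "0 0 0" --pt "0 0 0" --pt "0 0 0" --pt "0 0 25" --pt "0 0 35" --pt "0 0 40" --pt "0 0 40" --pt "0 0 0" --yaw '[0, 0, 0, 0, 0, 0, 0, 0]' --gripper 0.3

```text
t: 41.75
ee_pos: [459.0, 263.8, 188.3]
orientation: [-3.106, -0.442, -0.019]
ft_force: [1.1, -0.1, 0.3]
width: 61.4
grasp_force: 0.0
```

```bash
python3 st.py; python3 pk.py
```

```text
t 41.75 ee [459.  263.8 188.3] psi -73.8 q6 1.79 w 61.4 gf 0.0 F [ 1.1 -0.1  0.3]
bar {'c': array([450. , 260.7]), 'L': 82.8, 'W': 50.9, 'yaw': 16.3, 'z': 51.9, 'fill': 0.97, 'rgb': array([201., 164., 115.])}
knob ((543.203125, 286.9594421386719), (45.84547805786133, 13.793889045715332), 15.019660949707031)
```

Request:
play_rows --pt "22 6 0" --pt "22 6 0" --pt "22 6 0" --pt "22 7 0" --pt "0 0 -20" --pt "0 0 0" --pt "0 0 0" --yaw '[-0.5, 0, 0, 0, 0, 0, 0]' --gripper 0.5

```text
t: 42.38
ee_pos: [541.2, 285.7, 158.4]
orientation: [3.111, 0.428, -0.008]
ft_force: [-0.4, -0.6, -0.9]
width: 43.8
grasp_force: 0.0
```

```bash
python3 st.py
```

```text
t 42.38 ee [541.2 285.7 158.4] psi -74.3 q6 1.76 w 43.8 gf 0.0 F [-0.4 -0.6 -0.9]
```

Request:
play_rows --pt "1 1 -25" --pt "0 0 -25" --pt "0 0 -23" --pt "0 0 0" --yaw '[0, 0, 0, 0]'

```text
t: 42.72
ee_pos: [540.4, 286.0, 83.8]
orientation: [3.11, 0.429, -0.012]
ft_force: [-0.8, -0.2, 0.1]
width: 43.7
grasp_force: 0.0
```

Request:
play_rows --pt "0 0 0" --pt "0 0 0" --pt "0 0 0" --pt "0 0 0" --pt "0 0 0" --pt "0 0 0" --pt "0 0 0" --pt "0 0 0" --yaw '[0, 0, 0, 0, 0, 0, 0, 0]' --gripper 1

```text
t: 43.38
ee_pos: [545.0, 286.7, 89.0]
orientation: [3.111, 0.429, 0.003]
ft_force: [1.6, -5.6, 5.6]
width: 13.8
grasp_force: 30.0
```

Request:
play_rows --pt "0 0 0" --pt "0 0 0" --pt "0 0 0" --pt "0 0 0" --pt "0 0 0" --pt "0 0 0" --pt "0 0 0" --pt "0 0 0" --yaw '[6, 6, 6, 6, 6, 6, 6, 6]'

```text
t: 44.05
ee_pos: [544.3, 287.6, 89.0]
orientation: [2.664, 1.664, 0.002]
ft_force: [-2.4, -0.4, 6.9]
width: 13.6
grasp_force: 30.0
```

Request:
play_rows --pt "0 0 0" --pt "0 0 0" --pt "0 0 0" --pt "0 0 0" --pt "0 0 0" --yaw '[6, 6, 6, 6, 0]'

```text
t: 44.47
ee_pos: [543.8, 287.7, 89.0]
orientation: [2.259, 2.183, 0.0]
ft_force: [-4.1, -2.0, 5.9]
width: 14.2
grasp_force: 30.0
```

Request:
play_rows --pt "0 0 0" --pt "0 0 0" --pt "0 0 0" --pt "0 0 0" --pt "0 0 30" --pt "0 0 40" --pt "0 0 40" --pt "0 0 40" --yaw '[0, 0, 0, 0, 0, 0, 0, 0]' --gripper 0.15

```text
t: 45.13
ee_pos: [543.5, 287.4, 238.8]
orientation: [-2.266, -2.176, 0.002]
ft_force: [0.3, 0.7, 1.0]
width: 63.6
grasp_force: 0.0
```

Request:
play_rows --pt "0 0 40" --pt "0 -20 40" --pt "0 -20 30" --pt "0 0 0" --pt "0 0 0" --pt "0 0 0" --yaw '[0, 0, 0, 0, 0, 0]'

```text
t: 45.63
ee_pos: [543.5, 248.9, 343.9]
orientation: [-2.266, -2.175, 0.001]
ft_force: [-0.0, -0.2, -0.6]
width: 74.8
grasp_force: 0.0
```

```bash
python3 st.py; python3 pk.py; python3 - <<'E'
from seg import *
p=shot('scene'); 
for n in('vase','mug','jar','crate','chipped_bar','worn_bar_1'):
    print(n,[(round(d['conf'],2),np.round(d['location'])) for d in models.landmark_of(p,n)[:2]])
E
```

```text
t 45.63 ee [543.5 248.9 343.9] psi -2.3 q6 0.45 w 74.8 gf 0.0 F [-0.  -0.2 -0.6]
knob ((543.4517822265625, 287.473388671875), (44.3135986328125, 13.701658248901367), 88.01255798339844)
vase [(0.89, array([308., 172.])), (0.2, array([210., 192.]))]
mug [(0.62, array([350., 185.]))]
jar [(0.49, array([394., 215.]))]
crate [(0.85, array([390., 264.]))]
chipped_bar [(0.75, array([378., 272.]))]
worn_bar_1 [(0.63, array([400., 254.]))]
```

View pics/pk.png

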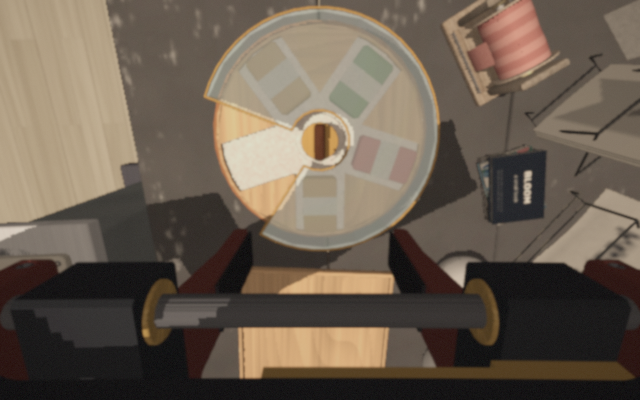

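The final view shows the empty pocket at the opening (268,155), with all four banded bars in their pockets under the cover and the tray empty. The tester and the chipped bar are in the crate, and the vase, mug and jar have not moved.

```bash
python3 -c "
from h import *
print(ticket.close_job())"
```

```text
the job is handed in; nothing more can be done
None
```

The job is handed in at about 46 s, with no verdict returned: all four whole bars are under the cover, an empty pocket is on its stop at the opening, the worn tester and the chipped bar are in the crate, and the vase, mug and jar are undisturbed.

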